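Mount the visitor call panel on its desk stand

ROBOT

A 7-joint arm with a two-finger parallel gripper is mounted at the origin on a cart in front of the work surface, level with it; the furniture and walls round the work are solid. World frame = base frame: x ahead of the robot, y to its left, z up, the work surface at z = 0. Lengths are in m, angles in rad, forces in N, time in s.
With the tool pointing down it reaches from about 0.4 to 0.85 m from the base axis. Payload 4.5 kg.
Tool frame: the origin (TCP) lies where the fingers leave the gripper's body, on its centre line; the fingertips stand 64 mm ahead of it and the grasp point (between the pads) lies 45 mm ahead of it; z points along the fingers, y is the line along which they close (so a half turn about z gives the same grasp; the last joint's range is limited). The gripper opens to 88 mm and grips with 3 to 60 N. Pads are 18 mm wide; open, the fingers measure 123 mm over their backs; the gripper's body (75 mm by 187 mm) begins 45 mm behind the grasp point.
Start: joints at [1.208, 0.689, -0.195, 1.565, 0.157, 0.902, -0.215], TCP at [0.242, -0.576, 0.303] pointing down, gripper open.
Joint ranges: [-3.01, 3.01], [-0.46, 2.08], [-1.47, 1.51], [0.13, 2.56], [-1, 4.14], [0.04, 2.09], [-2.66, 2.66]. Speed limits (rad/s): [2.57, 2.57, 3.14, 3.14, 3.14, 3.14, 3.14].

INTERFACE

Orientations are given as a unit quaternion [x, y, z, w].
In Python, from plant import r gives the robot as it stands.
- The arm moves only by the tool play_rows, never from a script. Its arguments are lists of equal length, an entry for each row: "translation": the shift along the tool's x, y, z in m, a list of three; "delta_rot": the turn, a rotation vector about the tool's x, y, z in degrees, a list of three; "grip": the opening, from -1 (shut) to 1 (fully open). In form: {"translation": [[x, y, z], ...], "delta_rot": [[rx, ry, rz], ...], "grip": [grip, ...]}. A call has 1 to 20 rows; each row shifts and turns the commanded pose from where the row before left it, along the tool's axes as they then stand; what a row does not reach is not made up. A row lasts 1/8 s, in which the tool goes at most 62.5 mm and 10.7 degrees, less where a joint would pass 70% of its speed; a pose out of reach is approached as far as the arm can. A call with a gripper value outside its range is refused whole. The fingers move at their own pace and stop on an object; "squeeze" is the grip in N (left out, the last holds). Time passes only in rows, so rows that do not move let the fingers close. It gives the time, the measured TCP pose, the force, the opening and the grip force at its end, in the units of the state.
- r.get_state(): the state, without advancing time (a new reading comes with each control period).
- r.snapshot(name): name is "scene" or "top" or "wrist"; returns the picture (480x640x3 uint8, blue, green, red); there is no depth.
- r.get_calibration(name): a dict with "intrinsics" (3x3 intrinsics, pixels), "eye" and "rotation" of the camera in the world. Camera axes: x right, y up, looking along -z (the intrinsics and any distortion apply to the point x, -y, -z); pixel columns grow to the right and rows downward; lengths in m; the calibration is good to about 2 mm. The wrist camera is an equidistant fisheye: a pixel r from the principal point sees the ray r / f radians off the axis. A picture is of the moment at which its call begins: read the wrist's pose just before it. get_calibration takes no time and is no camera call; for the wrist camera it gives the pose at the moment of the call.
- r.finish_job(): hands the job in; it is judged then, once.
Trained networks look in the newest picture that a camera, given by its name, has taken for a name from the list of things; names that differ only in an ending like _2 or _b are one class to them, and where a whole thing is asked for, a point or a joint stands for the part that bears it (a point fixed in the world has none). Each returns a list of dicts, best first, with "confidence" (0 to 1); they miss things now and then, are a little off and sometimes report something else, mostly with a low value. They report only what shows in the picture. A call takes as long as a camera call. They do not tell look-alikes from the thing itself.
- r.look_for(camera, target): "point" ([x, y, z] in m, in world coordinates, good to about 4 mm: the middle of the surface that is visible of it).
- r.silhouettes(camera, target): "pixels" (480x640 bool, what is visible of it).
The state is a dict: "clock": time; "q": joint angles; "qd": joint speeds; "joint_torque": joint torques, N m; "tool_pos": TCP position; "eef_rot": TCP orientation; "contact_force": force on the tool from outside, world axes, zero at the start; "moment": the same for the moment, N m; "opening": opening from 0.0 (shut) to 1.0 (fully open); "finger_force": force on a finger pad.
Only numpy, scipy, OpenCV 4.12 (cv2) and the standard library are available. Lean on these libraries where they do the work, as an engineer would, in place of code of your own. Each camera call takes 0.05 s, during which the arm holds its last target. There are 200 camera calls.

TASK

Mount the white call panel on the sloping desk stand, display at the upper end: set the keyholes in its back over the two screw heads and press it flat against the sloping face, then, still pressing, pull it down the slope until the brass spring catch clicks out and the panel hangs locked. Let go of it, and leave the hole punch, the stapler and the tape dispenser where they are.

Things in the scene. Friction and masses are not known exactly. Their poses are not given: they have to be found in the camera images.
- stand: Fixed bent-steel stand, foot 120 x 96 x 4 mm, 104 mm high; origin: centre of the foot's underside, z up; its -x side, the sloping face, looks roughly at the robot. Two steel screws stand out of the face on its centre line, 60 mm apart up the slope: neck 6 mm thick, 4.5 mm long, then a head 14 mm across, 3.5 mm thick; head tops 8 mm off the face. They do not shift under this job's forces.
- mount: The stand's sloping face, 46 x 130 mm. Origin on its surface and centre line, 68 mm up from its lower edge; x up the slope (40 degrees above level), y across, z out of the face. How high the screws are clamped is NOT reported: their midpoint lies anywhere from x = -9 to +9 mm, y = 0; find them by sight or feel: the panel rides 8 mm off the face on the heads until its holes meet them.
- panel: Loose white call panel, grey back, 120 (x) x 60 (y) x 28 (z) mm, 0.15 to 0.26 kg, lying face up, black display on its upper half, blue button below. Origin: centre of its back (its underside as it lies); x to its top end, z out of its front. Grip it across its flat parallel sides (y = +-30 mm); it is wider than the stand's face, so the fingers pass beside the face if they reach below the back.
- keyhole_upper (a point): Centre of the upper keyhole's round entry, 18 mm across, in the panel's back at x = +16 mm on the centre line. From it a slot 8.5 mm wide runs to the top end: 14 mm from the entry's centre to where the screw stands when the panel is locked. Skin 3 mm thick, 10 mm of room for the head in all; about 1.5 mm of play square to the face remains.
- keyhole_lower (a point): Centre of the lower keyhole's entry, the same shape, at x = -44 mm. Both screws enter together, with the panel's origin 14 mm farther up the slope than the screws' midpoint; the panel then moves 14 mm down the slope, and locked its origin lies at the screws' midpoint.
- panel_display (a point): Centre of the panel's black display on its front, 33 mm from the panel's origin towards its top end (+x) and 28.5 mm out (+z).
- catch (a joint): Round brass spring pin, 7 mm, 4 mm proud of the face, 4 mm below the midpoint of the screws and set with them. In m: 0 fully out, 0.0045 fully in; 3.6 N starts it, 6 N presses it flush. A panel pressed on to the face pushes it in; left unpressed there, it lifts the panel off again. When the panel is fully down it springs out into a 9 mm hole in the panel's back and reads 0 again.
- hole_punch: Dark red and black two-hole punch on the desk right of the stand, 107 x 112 x 76 mm. Bystander. Origin: centre of its underside.
- stapler: Dark red stapler between robot and stand, 36 x 144 x 50 mm. Bystander. Origin: centre of its underside, y along it.
- tape_dispenser: Black tape dispenser left of the panel, 46 x 147 x 79 mm. Bystander. Origin: centre of its underside, y along it.
Mind the look-alikes: they are no part of the job. Several things have the shape of the panel; the one meant has the colours described above.

How it is judged:
By the outcome, as a careful person would: the job done as asked, in the order asked, and still so for the second after the job is handed in, with the robot touching nothing.
It also fails if it takes over 45 s, if anything falls off the work surface, if the arm or the gripper's body presses on something with over 40 N, if the wrist force passes 120 N, or if a joint passes its speed limit or range.

## Working session

There is one attempt and no reset: what is moved stays moved. The work goes in short steps, Python scripts to look and compute and a tool call to move; the robot and the scene stay as the last step left them, time stands still between calls to the robot, and variables do not carry over. Pictures are saved under pics/ and viewed, at most 10 in all, crops included, and the job is handed in when it is done.

Besides the shell and the picture viewer there is one more tool, called after "Call:" as name(argument=value, ...) on one line, values as JSON. play_rows: Moves the arm, as the interface text tells. Its arguments: {"type":"object","properties":{"translation":{"type":"array","items":{"type":"array","items":{"type":"number"}}},"delta_rot":{"type":"array","items":{"type":"array","items":{"type":"number"}}},"grip":{"type":"array","items":{"type":"number"}},"squeeze":{"type":"number"}},"required":["translation","delta_rot","grip"]}

```bash
mkdir -p pics; ls; python3 - <<'E'
from plant import r
import cv2,numpy as np
s=r.get_state();print(s)
for c in["scene","top"]:
    im=r.snapshot(c);cv2.imwrite(f"pics/{c}0.png",im)
    k=r.get_calibration(c);print(c,k)
    for t in["panel","panel_display","stand","mount","hole_punch","stapler","tape_dispenser","catch"]:
        try:print(t,[(np.round(d["point"],3).tolist(),round(d["confidence"],2)) for d in r.look_for(c,t)])
        except Exception as e:print(t,e)
E
```

```text
pics
{'clock': 0.0, 'q': array([ 1.20782232,  0.68995659, -0.19448162,  1.56633772,  0.15729448,
        0.90251979, -0.21510671]), 'qd': array([ 0.00229304,  0.00071334, -0.00069258, -0.00053998,  0.00087172,
        0.00196181,  0.00112086]), 'joint_torque': array([-3.26843856e-04, -5.27572775e+01, -1.26779348e+00, -1.53433013e+01,
       -5.27966477e-02,  6.39365986e-03,  1.69501700e-04]), 'tool_pos': array([ 0.24127449, -0.57598988,  0.30192789]), 'eef_rot': array([ 9.80380562e-01,  1.97111932e-01, -2.55920594e-04, -8.79848712e-04]), 'contact_force': array([-0.35591384,  0.44925636, -1.51769079]), 'moment': array([-0.03264463, -0.01033248, -0.04765594]), 'finger_force': 0.0, 'opening': 0.9983780370211651}
scene {'intrinsics': array([[474.00493058,   0.        , 320.09656036],
       [  0.        , 474.00493058, 231.75082168],
       [  0.        ,   0.        ,   1.        ]]), 'eye': array([-0.19753965,  0.69829009,  0.67311457]), 'rotation': array([-0.18972319,  0.46078438,  0.80961774, -0.31016444])}
panel [([0.483, 0.116, 0.029], 0.95), ([0.524, -0.342, 0.025], 0.73)]
panel_d
[... 248 characters left out ...]
0.427, 0.318, 0.023], 0.66)]
catch []
top {'intrinsics': array([[542.09358899,   0.        , 318.57127974],
       [  0.        , 542.09358899, 240.24195418],
       [  0.        ,   0.        ,   1.        ]]), 'eye': array([ 0.23884052, -0.04375929,  1.16991822]), 'rotation': array([-0.08466558,  0.08503335,  0.7042981 , -0.6996894 ])}
panel [([0.336, 0.098, 0.031], 0.9), ([0.502, 0.106, 0.03], 0.81)]
panel_display [([0.497, 0.106, 0.027], 0.91), ([0.441, 0.305, 0.024], 0.55)]
stand [([0.638, -0.176, 0.022], 0.7)]
mount [([0.643, -0.178, 0.069], 0.91)]
hole_punch [([0.526, -0.349, 0.068], 0.59)]
stapler [([0.385, -0.118, 0.042], 0.73)]
tape_dispenser [([0.439, 0.304, 0.026], 0.9)]
catch []
```

View pics/scene0.png

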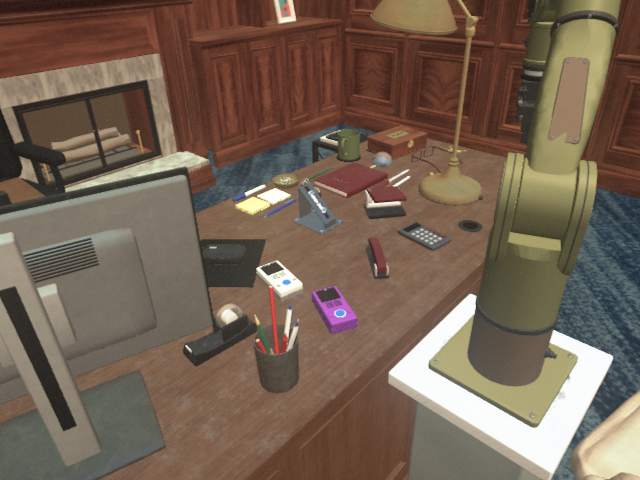

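View pics/top0.png

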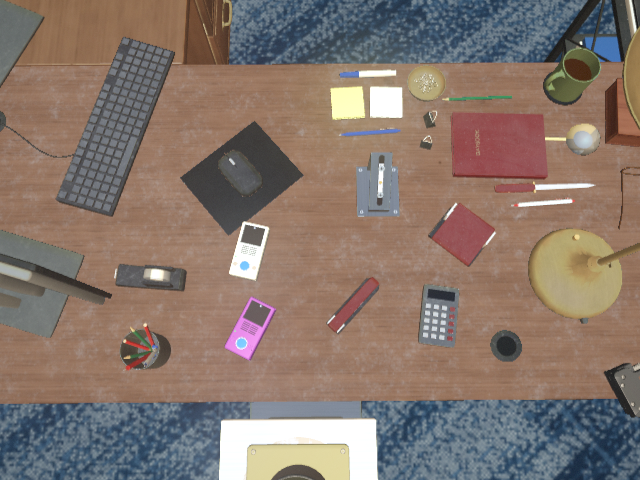

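The white panel shows at about (250,250) in the top view, with its display towards (255,235). The purple one at (250,328) is a look-alike. The stand is at (378,190), and the stapler at (354,305) is diagonal. Next I measure the panel and mount from the masks.

```bash
cat > h.py <<'E'
from plant import r
import cv2,numpy as np
from scipy.spatial.transform import Rotation as R
def cam(c):
    k=r.get_calibration(c);return np.array(k["intrinsics"]),np.array(k["eye"]),R.from_quat(k["rotation"])
def proj(K,P,c="top"):
    k,e,Q=K;p=Q.inv().apply(np.atleast_2d(P)-e);p=p*[1,-1,-1]
    if c=="wrist":
        rr=np.hypot(p[:,0],p[:,1]);th=np.arctan2(rr,p[:,2]);s=th/np.maximum(rr,1e-9)
        return np.c_[k[0,0]*p[:,0]*s+k[0,2],k[1,1]*p[:,1]*s+k[1,2]]
    return np.c_[k[0,0]*p[:,0]/p[:,2]+k[0,2],k[1,1]*p[:,1]/p[:,2]+k[1,2]]
def unproj(K,uv,z,c="top"):
    k,e,Q=K;uv=np.atleast_2d(uv).astype(float)
    a=(uv[:,0]-k[0,2])/k[0,0];b=(uv[:,1]-k[1,2])/k[1,1]
    if c=="wrist":
        th=np.hypot(a,b);s=np.sin(th)/np.maximum(th,1e-9);d=np.c_[a*s,b*s,np.cos(th)]
    else:d=np.c_[a,b,np.ones(len(a))]
    d=Q.apply(d*[1,-1,-1]);return e+d*((z-e[2])/d[:,2])[:,None]
E
python3 - <<'E'
from h import *
for c in["top","scene"]:
    im=r.snapshot(c);K=cam(c)
    for t in["panel","mount","stand"]:
        for s in r.silhouettes(c,t):
            m=s["pixels"];ys,xs=np.nonzero(m)
            box=cv2.minAreaRect(np.c_[xs,ys].astype(np.float32));pt=cv2.boxPoints(box)
            print(c,t,round(s["confidence"],2),len(xs),"col",im[m].mean(0).round(),"boxpx",pt.round(1).tolist())
            if t=="panel":
                w=unproj(K,pt,.028);print("  w",w.round(4)[:,:2].tolist(),"ctr",w.mean(0).round(4),[np.linalg.norm(w[i]-w[i-1]).round(4) for i in range(4)])
            else: np.save(f"{c}_{t}.npy",m)
im=cv2.imread("pics/top0.png")[140:230,340:420];a=cv2.resize(im,None,fx=6,fy=6,interpolation=cv2.INTER_CUBIC)
cv2.imwrite("pics/a.png",a)
E
```

```text
top panel 0.96 1785 col [188. 129. 186.] boxpx [[222.8000030517578, 347.3999938964844], [249.0, 295.0], [276.6000061035156, 308.79998779296875], [250.39999389648438, 361.20001220703125]]
  w [[0.292, 0.1543], [0.4006, 0.1027], [0.3711, 0.044], [0.2638, 0.0966]] ctr [0.3319 0.0994 0.028 ] [np.float64(0.0643), np.float64(0.1202), np.float64(0.0658), np.float64(0.1195)]
top panel 0.79 1535 col [204. 206. 204.] boxpx [[228.8000030517578, 274.8999938964844], [242.3000030517578, 220.8000030517578], [270.29998779296875, 227.8000030517578], [256.79998779296875, 281.8999938964844]]
  w [[0.4439, 0.147], [0.5638, 0.1213], [0.5476, 0.0598], [0.4284, 0.0869]] ctr [0.4959 0.1038 0.028 ] [np.float64(0.0621), np.float64(0.1226), np.float64(0.0636), np.float64(0.1222)]
top mount 0.88 1204 col [153. 148. 141.] boxpx [[367.6000061035156, 209.89999389648438], [370.70001220703125, 151.89999389648438], [392.6000061035156, 153.10000610351562], [389.6000061035156, 211.0]]
top stand 0.93 2508 col [150. 142. 137.] boxpx [[353.29998779296875, 152.5], [396.6000061035156, 149.89999389648438], [400.5, 215.89999389648438], [357.20001220703125, 218.5]]
scene panel 0.85 1109 col [181. 192. 193.] boxpx [[253.0, 272.0], [272.0, 253.0], [306.5, 287.5], [287.5, 306.5]]
  w [[0.5552, 0.136], [0.5827, 0.05], [0.4169, 0.0963], [0.401, 0.1711]] ctr [0.4889 0.1133 0.028 ] [np.float64(0.1582), np.float64(0.0902), np.float64(0.1721), np.float64(0.0765)]
scene mount 0.63 552 col [131. 129. 125.] boxpx [[298.79998779296875, 188.3000030517578], [309.79998779296875, 180.3000030517578], [335.5, 215.6999969482422], [324.6000061035156, 223.6999969482422]]
scene stand 0.94 1342 col [115. 115. 113.] boxpx [[279.70001220703125, 204.10000610351562], [308.1000061035156, 180.0], [343.1000061035156, 221.3000030517578], [314.70001220703125, 245.39999389648438]]
```

View pics/a.png

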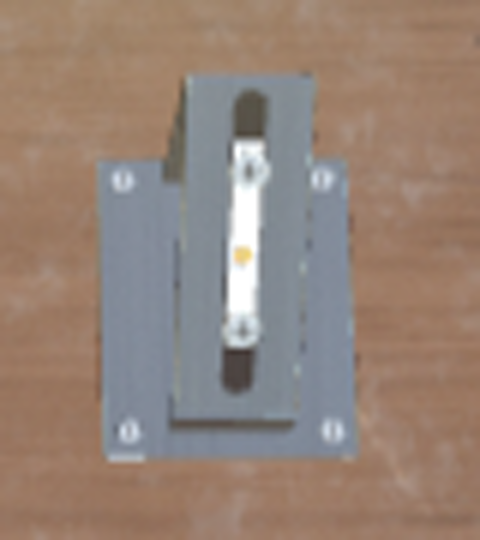

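The crop (scale 6, offset 340,140) shows the face corners at (185,75), (313,75), (172,420) and (296,422). The screw heads are at (250,170) and (241,329), with the catch at (242,256).

```bash
cat >> h.py <<'E'
from scipy.optimize import least_squares
def mountR(yaw):  # columns x up slope, y across, z normal
    return R.from_euler("z",yaw)*R.from_euler("y",-40,degrees=True)
def feats(p):
    x,y,z,yaw,s=p
    L=np.array([[.062,.023,0],[.062,-.023,0],[-.068,.023,0],[-.068,-.023,0],[s+.03,0,.008],[s-.03,0,.008],[s-.004,0,.004]])
    return mountR(yaw).apply(L)+[x,y,z]
def rows(Pt,Qt):
    """split from measured pose to target, tool frame rows"""
    st=r.get_state();Q=R.from_quat(st["eef_rot"]);d=Q.inv().apply(np.array(Pt)-st["tool_pos"]);rv=(Q.inv()*Qt).as_rotvec(degrees=True)
    print("tool delta mm",(d*1000).round(1),"rot deg",rv.round(2));return d,rv
E
python3 - <<'E'
from h import *
K=cam("top")
px=np.array([[185,75],[313,75],[172,420],[296,422],[250,170],[241,329],[242,256]])/6+[340-.4,140-.4]
f=lambda p:np.r_[((proj(K,feats(p))-px)).ravel(),(p[2]-.0641)/.001]
s=least_squares(f,[.64,-.176,.064,0,0]);print(s.x.round(4),np.degrees(s.x[3]),s.fun.round(2))
x,y,z,yaw,_=s.x
M=mountR(yaw);Qt=M*R.from_euler("x",180,degrees=True)
P=np.array([x,y,z])+M.apply([0,0,.19]);print(P)
rows(P,Qt)
print(r.get_calibration("wrist"))
np.save("m.npy",s.x)
E
```

```text
[ 6.424e-01 -1.786e-01  6.410e-02  3.000e-04  7.000e-04] 0.014804303872741498 [-0.1   0.47  0.38  0.33 -0.09 -0.17  0.01 -0.64 -0.29 -0.04 -0.05 -0.09
  0.13  0.12  0.04]
[ 0.52030968 -0.17860039  0.20968391]
tool delta mm [ 410.8 -259.3   93.1] rot deg [-7.92 39.46 21.79]
{'intrinsics': array([[371.64829954,   0.        , 324.3479113 ],
       [  0.        , 371.64829954, 240.26456863],
       [  0.        ,   0.        ,   1.        ]]), 'eye': array([ 0.30545148, -0.55013951,  0.38493996]), 'rotation': array([-0.11246464,  0.07441132, -0.54828327,  0.82534848])}
```

Call:
play_rows(translation=[[0.041,-0.026,0.009],[0.041,-0.026,0.009],[0.041,-0.026,0.009],[0.041,-0.026,0.009],[0.041,-0.026,0.009],[0.041,-0.026,0.009],[0.041,-0.026,0.009],[0.041,-0.026,0.009],[0.041,-0.026,0.009],[0.041,-0.026,0.009],[0,0,0],[0,0,0],[0,0,0],[0,0,0],[0,0,0],[0,0,0],[0,0,0],[0,0,0]], delta_rot=[[0,0,0],[0,0,0],[0,0,0],[0,0,0],[0,0,0],[0,0,0],[0,0,0],[0,0,0],[0,0,0],[0,0,0],[-1.32,6.58,3.63],[-1.32,6.58,3.63],[-1.32,6.58,3.63],[-1.32,6.58,3.63],[-1.32,6.58,3.63],[-1.32,6.58,3.63],[0,0,0],[0,0,0]], grip=[1,1,1,1,1,1,1,1,1,1,1,1,1,1,1,1,1,1])

```text
clock: 3.55
tool_pos: [0.4681, -0.1372, 0.1772]
eef_rot: [0.986, 0.12, 0.09, -0.077]
contact_force: [0.0, 0.2, -0.2]
opening: 1.001
finger_force: 0.0
```

```bash
python3 - <<'E'
from h import *
x,y,z,yaw,_=np.load("m.npy")
M=mountR(yaw);Qt=M*R.from_euler("x",180,degrees=True)
rows(np.array([x,y,z])+M.apply([0,0,.19]),Qt)
print(r.get_state()["q"].round(2))
K=cam("wrist");im=r.snapshot("wrist");cv2.imwrite("pics/w1.png",im);np.savez("w1.npz",k=K[0],e=K[1],q=K[2].as_quat())
print(proj(K,feats(np.load("m.npy")),"wrist").round(1))
E
```

```text
tool delta mm [ 47.1  48.6 -30.4] rot deg [-13.19  29.31   9.99]
[ 0.68  0.79 -0.61  2.14  0.86  0.28 -1.91]
[[472.9 -64.5]
 [548.6 -38.2]
 [424.8 123.9]
 [487.6 142.8]
 [501.7  -3.5]
 [474.7  86.6]
 [485.8  47.2]]
```

View pics/w1.png

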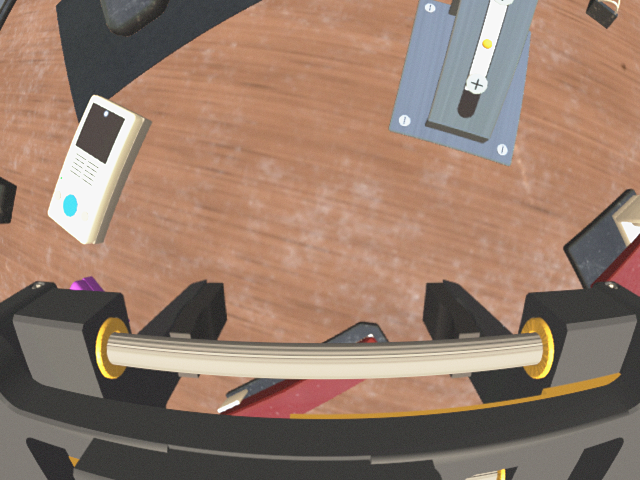

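The wrist view agrees with the fit: lower screw at (476,85), predicted (475,87); catch at (487,44), predicted (486,47). The panel is at (95,170). Next I check that the mounting tilt is reachable.

Call:
play_rows(translation=[[0.0157,0.0162,-0.01],[0.0157,0.0162,-0.01],[0.0157,0.0162,-0.01],[0,0,0],[0,0,0],[0,0,0],[0,0,0],[0,0,0],[0,0,0],[0,0,0],[0,0,0],[0,0,0]], delta_rot=[[0,0,0],[0,0,0],[0,0,0],[-1.65,3.66,1.25],[-1.65,3.66,1.25],[-1.65,3.66,1.25],[-1.65,3.66,1.25],[-1.65,3.66,1.25],[-1.65,3.66,1.25],[-1.65,3.66,1.25],[-1.65,3.66,1.25],[0,0,0]], grip=[1,1,1,1,1,1,1,1,1,1,1,1])

```text
clock: 5.1
tool_pos: [0.4973, -0.1621, 0.1726]
eef_rot: [0.974, 0.071, 0.207, -0.049]
contact_force: [-0.4, 0.9, 0.5]
opening: 0.999
finger_force: 0.0
```

```bash
python3 - <<'E'
from h import *
x,y,z,yaw,_=np.load("m.npy")
M=mountR(yaw);Qt=M*R.from_euler("x",180,degrees=True)
rows(np.array([x,y,z])+M.apply([0,0,.19]),Qt)
print(r.get_state()["q"].round(2))
K=cam("wrist");im=r.snapshot("wrist");cv2.imwrite("pics/w2.png",im)
print(proj(K,feats(np.load("m.npy")),"wrist").round(1))
# circles: pixel seen later
E
```

```text
tool delta mm [ 34.1  17.4 -26.7] rot deg [-8.12 15.93  5.73]
[ 1.08  1.24 -1.47  2.21  1.71  1.01 -2.65]
[[372.1  16.1]
 [447.8  27.8]
 [350.1 206.7]
 [414.1 216.4]
 [404.7  71.2]
 [391.  163.7]
 [396.8 123.4]]
```

View pics/w2.png

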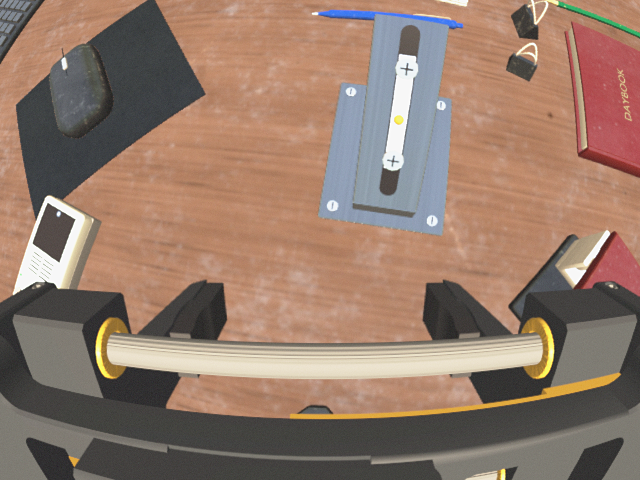

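Screws are seen at (406,69) and (393,161), about 1–2 mm from the prediction. Joints 3 and 7 have hit their limits, so I need a better arm configuration. I'll fit a kinematic model from the recorded states.

```bash
python3 - <<'E'
from h import *
import itertools
st=r.get_state()
D=[([1.20782232,.68995659,-.19448162,1.56633772,.15729448,.90251979,-.21510671],[.24127449,-.57598988,.30192789],[.980380562,.197111932,-2.559e-4,-8.798e-4]),
([.68,.79,-.61,2.14,.86,.28,-1.91],[.4681,-.1372,.1772],[.986,.12,.09,-.077]),(st["q"],st["tool_pos"],st["eef_rot"])]
res=[]
for s in itertools.product([1,-1],repeat=4):
  for g in [(1,1,1),(1,-1,1),(1,-1,-1),(1,1,-1)]:
   for b0 in(-2,0,2):
    def fR(p,q):return (R.from_euler("z",p[0]+s[0]*q[0])*R.from_euler("y",g[0]*q[1])*R.from_euler("z",s[1]*q[2])*R.from_euler("y",g[1]*q[3])*R.from_euler("z",s[2]*q[4])*R.from_euler("y",g[2]*q[5])*R.from_euler("z",s[3]*q[6]+p[1]))
    def f(p):return np.concatenate([(fR(p,q).inv()*R.from_quat(e)).as_rotvec() for q,_,e in D])
    for c0 in(0,2,-2):
      o=least_squares(f,[b0,c0]);res.append((o.cost,s,g,o.x.round(3).tolist()))
res.sort(key=lambda t:t[0])
for x in res[:8]:print(x)
E
```

```text
(np.float64(1.3062714476223901e-05), (-1, -1, -1, -1), (1, 1, 1), [0.005, 1.575])
(np.float64(1.3062714476224538e-05), (-1, -1, -1, -1), (1, 1, 1), [0.005, -4.708])
(np.float64(1.3062714476224799e-05), (-1, -1, -1, -1), (1, 1, 1), [0.005, 1.575])
(np.float64(1.3062714476224948e-05), (-1, -1, -1, -1), (1, 1, 1), [0.005, 1.575])
(np.float64(1.3062714476225002e-05), (-1, -1, -1, -1), (1, 1, 1), [0.005, -4.708])
(np.float64(1.3062714476225651e-05), (-1, -1, -1, -1), (1, 1, 1), [0.005, 1.575])
(np.float64(1.3062714476226088e-05), (-1, -1, -1, -1), (1, 1, 1), [0.005, 1.575])
(np.float64(1.3062714476228767e-05), (-1, -1, -1, -1), (1, 1, 1), [0.005, 1.575])
```

```bash
cat > kin.py <<'E'
from h import *
LIM=np.array([[-3.01,3.01],[-.46,2.08],[-1.47,1.51],[.13,2.56],[-1,4.14],[.04,2.09],[-2.66,2.66]])
VM=np.array([2.57,2.57,3.14,3.14,3.14,3.14,3.14])
D=[([1.20782232,.68995659,-.19448162,1.56633772,.15729448,.90251979,-.21510671],[.24127449,-.57598988,.30192789]),
([.68,.79,-.61,2.14,.86,.28,-1.91],[.4681,-.1372,.1772])]
def fk(q,g):
    z=lambda a:R.from_euler("z",a);y=lambda a:R.from_euler("y",a)
    d1,L1,a1,L2,a2,L3,a3=g
    A=z(-q[0])*y(q[1])*z(-q[2]);B=A*y(q[3])*z(-q[4]);C=B*y(q[5])*z(np.pi/2-q[6])
    BB=A*y(q[3]);CC=B*y(q[5])
    return np.array([0,0,d1])+A.apply([a1,0,L1])+BB.apply([a2,0,L2])+CC.apply([a3,0,L3]),C
E
python3 - <<'E'
from kin import *
s=r.get_state();D.append((s["q"],s["tool_pos"]))
w=[1,.15,1]
for reg in(0.0,.02):
  o=least_squares(lambda g:np.r_[np.concatenate([k*(fk(q,g)[0]-p) for k,(q,p) in zip(w,D)]),reg*(g[[2,4,6]])],[.33,.4,0,.4,0,.2,0])
  print(o.x.round(4),o.fun.round(4),np.linalg.svd(o.jac)[1].round(3))
np.save("g.npy",o.x)
E
```

```text
[ 0.5779  0.7397 -0.2002  0.5838  0.1146  0.5158  0.0725] [ 0.0311  0.0173  0.0046 -0.0113  0.009  -0.003   0.0019 -0.0026 -0.0041
 -0.      0.      0.    ] [2.622 2.245 1.391 0.458 0.303 0.069 0.025]
[ 0.5495  0.7225 -0.1844  0.5666  0.1006  0.4858  0.0695] [ 0.0315  0.0177  0.0045 -0.0103  0.0083 -0.0031  0.0019 -0.0025 -0.0041
 -0.0037  0.002   0.0014] [2.622 2.245 1.391 0.458 0.304 0.07  0.026]
```

Orientation is now modelled: azimuth is −q1, and the forearm flip needs q5 near π. The half-turned grasp, with tool x towards the panel's bottom end, keeps q7 in range. I turn −90° about the tool axis while lifting towards the panel.

Call:
play_rows(translation=[[0,0,-0.02],[0,0,-0.02],[0,0,-0.02],[0,0,0],[0,0,0],[0,0,0],[0,0,0],[0,0,0],[0,0,0],[0,0,0],[0,0,0],[0,0,0],[0,0,0]], delta_rot=[[0,0,-9],[0,0,-9],[0,0,-9],[0,0,-9],[0,0,-9],[0,0,-9],[0,0,-9],[0,0,-9],[0,0,-9],[0,0,-9],[0,0,-9],[0,0,-9],[0,0,0]], grip=[1,1,1,1,1,1,1,1,1,1,1,1,1])

```text
clock: 6.78
tool_pos: [0.475, -0.1684, 0.2307]
eef_rot: [0.514, 0.83, 0.162, 0.142]
contact_force: [-0.3, 0.6, 0.6]
opening: 1.001
finger_force: 0.0
```

```bash
cat >> h.py <<'E'
def down(yaw): return R.from_euler("z",yaw,degrees=True)*R.from_euler("x",180,degrees=True)
E
python3 - <<'E'
from h import *
st=r.get_state();print(st["q"].round(3).tolist(),st["tool_pos"].round(4).tolist(),st["eef_rot"].round(4).tolist())
rows([.48,.10,.22],down(168))
E
```

```text
[1.128, 1.036, -1.417, 2.225, 1.573, 0.83, -0.719] [0.475, -0.1684, 0.2307] [0.5143, 0.83, 0.1624, 0.1424]
tool delta mm [240.2 111.9  44.8] rot deg [ 21.07  14.89 -50.73]
```

Call:
play_rows(translation=[[0.0343,0.016,0.0064],[0.0343,0.016,0.0064],[0.0343,0.016,0.0064],[0.0343,0.016,0.0064],[0.0343,0.016,0.0064],[0.0343,0.016,0.0064],[0.0343,0.016,0.0064],[0,0,0],[0,0,0],[0,0,0],[0,0,0],[0,0,0],[0,0,0],[0,0,0],[0,0,0],[0,0,0]], delta_rot=[[0,0,0],[0,0,0],[0,0,0],[0,0,0],[0,0,0],[0,0,0],[0,0,0],[2.63,1.86,-6.34],[2.63,1.86,-6.34],[2.63,1.86,-6.34],[2.63,1.86,-6.34],[2.63,1.86,-6.34],[2.63,1.86,-6.34],[2.63,1.86,-6.34],[2.63,1.86,-6.34],[0,0,0]], grip=[1,1,1,1,1,1,1,1,1,1,1,1,1,1,1,1])

```text
clock: 8.78
tool_pos: [0.4803, 0.1004, 0.22]
eef_rot: [0.106, 0.994, 0.002, 0.001]
contact_force: [-0.2, -0.5, 0.4]
opening: 1.004
finger_force: 0.0
```

```bash
python3 - <<'E'
from h import *
st=r.get_state();print(st["q"].round(3).tolist(),st["tool_pos"].round(4).tolist(),st["eef_rot"].round(4).tolist())
rows([.48,.10,.20],down(168))
K=cam("wrist");im=r.snapshot("wrist");cv2.imwrite("pics/w3.png",im)
c=np.array([.4959,.1038,0]);Q=R.from_euler("z",-12.3,degrees=True)
print(proj(K,c+Q.apply([[.06,.03,.028],[.06,-.03,.028],[-.06,-.03,.028],[-.06,.03,.028]]),"wrist").round(1))
for s in r.silhouettes("wrist","panel"):
    m=s["pixels"];ys,xs=np.nonzero(m);pt=cv2.boxPoints(cv2.minAreaRect(np.c_[xs,ys].astype(np.float32)));w=unproj(K,pt,.028,"wrist")
    print(s["confidence"],len(xs),pt.round().tolist(),w.round(4).tolist())
E
```

```text
[0.405, 1.036, -1.37, 2.018, 1.143, 1.183, -0.116] [0.4803, 0.1004, 0.22] [0.1064, 0.9943, 0.0015, 0.0007]
tool delta mm [ 0.2 -0.5 20. ] rot deg [ 0.18  0.06 -0.22]
[[367.5 317.1]
 [295.2 317.2]
 [292.  169.9]
 [373.2 170.3]]
0.87 11144 [[299.0, 174.0], [378.0, 174.0], [378.0, 322.0], [299.0, 322.0]] [[0.435, 0.0916, 0.028], [0.4471, 0.1489, 0.028], [0.5676, 0.1282, 0.028], [0.5532, 0.0638, 0.028]]
0.77 10130 [[223.0, 112.0], [260.0, -22.0], [339.0, 0.0], [302.0, 134.0]] [[0.3762, 0.0467, 0.028], [0.278, 0.0952, 0.028], [0.3109, 0.1484, 0.028], [0.4064, 0.1001, 0.028]]
```

View pics/w3.png

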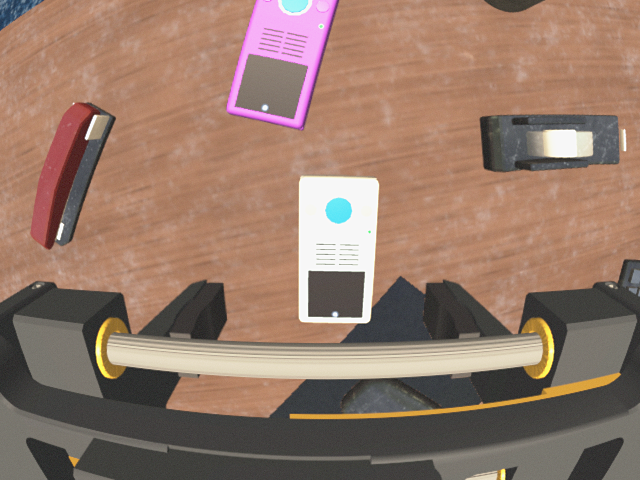

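The white panel's front corners are at (300,178), (378,178), (371,322) and (299,322). I compute its pose from these and the shift to the grasp.

```bash
python3 - <<'E'
from h import *
K=cam("wrist")
px=np.array([[371,322],[299,322],[300,178],[378,178]]);w=unproj(K,px,.028,"wrist")
L=np.array([[.06,.03],[.06,-.03],[-.06,-.03],[-.06,.03]])
o=least_squares(lambda p:((R.from_euler("z",p[2]).apply(np.c_[L,np.zeros(4)])[:,:2]+p[:2])-w[:,:2]).ravel(),[.5,.1,-.2])
print(w.round(4)[:,:2].tolist(),o.x.round(4),np.degrees(o.x[2]),o.fun.round(4));np.save("p.npy",o.x)
x,y,a=o.x
rows([x-.004*np.cos(a),y-.004*np.sin(a),.068],down(180+np.degrees(a)))
E
```

```text
[[0.5654, 0.1214], [0.5525, 0.0628], [0.4375, 0.0906], [0.4494, 0.1472]] [ 0.5012  0.1055 -0.2253] -12.90752844688622 [ 0.001  -0.      0.0005  0.0001 -0.0015 -0.001   0.      0.0009]
tool delta mm [-15.6  10.1 151.7] rot deg [0.14 0.06 0.71]
```

Call:
play_rows(translation=[[-0.0078,0.005,0.02],[-0.0078,0.005,0.02],[0,0,0.03],[0,0,0.03],[0,0,0.03],[0,0,0.0217],[0,0,0],[0,0,0],[0,0,0],[0,0,0]], delta_rot=[[0,0,0.7],[0,0,0],[0,0,0],[0,0,0],[0,0,0],[0,0,0],[0,0,0],[0,0,0],[0,0,0],[0,0,0]], grip=[1,1,1,1,1,1,1,-1,-1,-1], squeeze=15)

```text
clock: 10.12
tool_pos: [0.4976, 0.1061, 0.0683]
eef_rot: [0.111, 0.994, 0.002, 0.001]
contact_force: [-0.3, 1.8, 0.3]
opening: 0.683
finger_force: 0.6
```

Call:
play_rows(translation=[[0,0,0],[0,0,0],[0,0,0],[0,0,0]], delta_rot=[[0,0,0],[0,0,0],[0,0,0],[0,0,0]], grip=[-1,-1,-1,-1], squeeze=40)

```text
clock: 10.62
tool_pos: [0.4976, 0.1061, 0.0683]
eef_rot: [0.111, 0.994, 0.001, 0.0]
contact_force: [-0.0, -0.7, 6.1]
opening: 0.674
finger_force: 40.0
```

```bash
python3 - <<'E'
from h import *
s=r.get_state();print(s["q"].round(2).tolist(),s["tool_pos"].round(4).tolist(),s["eef_rot"].round(4).tolist(),s["opening"]*88,s["finger_force"])
x,y,a=np.load("p.npy")
rows([x-.004*np.cos(a),y-.004*np.sin(a),.068],down(180+np.degrees(a)))
K=cam("wrist");im=r.snapshot("wrist");cv2.imwrite("pics/w4.png",im)
E
```

```text
[0.33, 1.28, -1.18, 2.02, 1.46, 1.1, -0.26] [0.4976, 0.1061, 0.0683] [0.1111, 0.9938, 0.0014, 0.0005] 59.335002932692056 39.98409722931683
tool delta mm [0.3 0.2 0.3] rot deg [0.17 0.04 0.15]
```

View pics/w4.png

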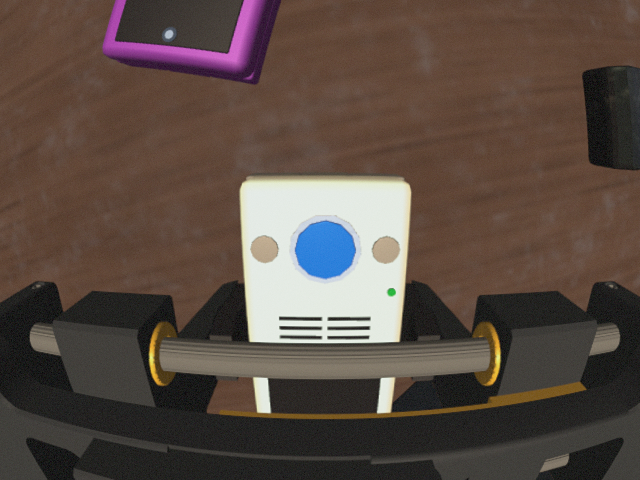

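Grasped square and centred: panel sides at columns 242 and 410, bottom edge at row ~180. I lift it and work out the way to the stand.

Call:
play_rows(translation=[[0,0,-0.01],[0,0,-0.03],[0,0,-0.045],[0,0,-0.045],[0,0,-0.02]], delta_rot=[[0,0,0],[0,0,0],[0,0,0],[0,0,0],[0,0,0]], grip=[-1,-1,-1,-1,-1])

```text
clock: 11.3
tool_pos: [0.4973, 0.1059, 0.2202]
eef_rot: [0.111, 0.994, 0.001, 0.001]
contact_force: [-0.2, 0.0, -2.9]
opening: 0.68
finger_force: 40.0
```

```bash
cat >> h.py <<'E'
def tgt(dx,dy,h,px=-.004,py=0,ds=.001,dyw=-.0004):
    """TCP for panel origin at (screw midpoint + dx, dy, h) in mount frame"""
    x,y,z,yaw,s=np.load("m.npy");M=mountR(yaw)
    return np.array([x,y,z])+M.apply([s+ds+dx+px,dyw+dy-py,h+.068]),M*R.from_euler("y",180,degrees=True)
def where(px=-.004,ds=.001,dyw=-.0004):
    st=r.get_state();x,y,z,yaw,s=np.load("m.npy");M=mountR(yaw)
    l=M.inv().apply(st["tool_pos"]-[x,y,z])-[s+ds+px,dyw,.068]
    f=M.inv().apply(st["contact_force"])
    e=(R.from_quat(st["eef_rot"]).inv()*(M*R.from_euler("y",180,degrees=True))).as_rotvec(degrees=True)
    print("panel in screw frame mm",(l*1000).round(1),"F",f.round(1),"err rot",e.round(2),"q",st["q"].round(2).tolist(),"op",round(st["opening"],3))
E
python3 - <<'E'
from h import *
s=r.get_state();print(s["tool_pos"].round(4),s["contact_force"].round(2),s["moment"].round(2))
K=cam("wrist")
# panel bottom edge rel. to TCP (camera fixed in hand)
Q=R.from_quat(s["eef_rot"])
w=unproj(K,[[325,182],[242,182],[410,182]],s["tool_pos"][2]-.068+.028,"wrist");print(Q.inv().apply(w-s["tool_pos"]).round(4))
rows(*tgt(.014,0,.08))
E
```

```text
[0.4973 0.1059 0.2202] [-0.19  0.03 -2.93] [-0.01 -0.18  0.  ]
[[ 0.0541  0.0001  0.0399]
 [ 0.0544 -0.0277  0.0398]
 [ 0.0545  0.0286  0.04  ]]
tool delta mm [-120.2 -265.    34.5] rot deg [ -4.29 -39.7  -12.28]
```

Call:
play_rows(translation=[[-0.0172,-0.0379,0.0],[-0.0172,-0.0379,0.0],[-0.0172,-0.0379,0.0],[-0.0172,-0.0379,0.0],[-0.0172,-0.0379,0.0],[-0.0172,-0.0379,0.0],[-0.017,-0.0376,0.0],[0,0,0],[0,0,0],[0,0,0],[0,0,0],[0,0,0],[0,0,0],[0,0,0],[0,0,0],[0,0,0],[0,0,0],[0,0,0]], delta_rot=[[0,0,0],[0,0,0],[0,0,0],[0,0,0],[0,0,0],[0,0,0],[0,0,0],[-0.43,-3.97,-1.23],[-0.43,-3.97,-1.23],[-0.43,-3.97,-1.23],[-0.43,-3.97,-1.23],[-0.43,-3.97,-1.23],[-0.43,-3.97,-1.23],[-0.43,-3.97,-1.23],[-0.43,-3.97,-1.23],[-0.43,-3.97,-1.23],[-0.43,-3.97,-1.23],[0,0,0]], grip=[-1,-1,-1,-1,-1,-1,-1,-1,-1,-1,-1,-1,-1,-1,-1,-1,-1,-1])

```text
clock: 13.55
tool_pos: [0.5543, -0.1797, 0.2156]
eef_rot: [-0.0, 0.941, -0.0, 0.339]
contact_force: [0.4, -0.1, -1.7]
opening: 0.68
finger_force: 40.0
```

```bash
python3 - <<'E'
from h import *
where();rows(*tgt(.014,0,.03))
E
```

```text
panel in screw frame mm [ 32.2  -0.8 104.7] F [-0.8 -0.1 -1.6] err rot [-0.01 -0.37  0.01] q [1.04, 1.17, -1.4, 2.24, 2.09, 1.0, 0.09] op 0.68
tool delta mm [17.7  0.8 74.8] rot deg [-0.01 -0.37  0.01]
```

Call:
play_rows(translation=[[0.006,0.0008,0.02],[0.006,0,0.02],[0.0057,0,0.02],[0,0,0.0148],[0,0,0.006],[0,0,0],[0,0,0]], delta_rot=[[0,-0.37,0],[0,0,0],[0,0,0],[0,0,0],[0,0,0],[0,0,0],[0,0,0]], grip=[-1,-1,-1,-1,-1,-1,-1])

```text
clock: 14.42
tool_pos: [0.5945, -0.1787, 0.1446]
eef_rot: [-0.0, 0.939, -0.0, 0.344]
contact_force: [0.1, 0.2, -1.4]
opening: 0.675
finger_force: 40.0
```

```bash
python3 - <<'E'
from h import *
where();rows(*tgt(.014,0,.012))
K=cam("wrist");im=r.snapshot("wrist");cv2.imwrite("pics/w5.png",im);print(proj(K,feats(np.load("m.npy")),"wrist").round(1))
K=cam("top");im=r.snapshot("top")[120:240,310:430];cv2.imwrite("pics/t5.png",cv2.resize(im,None,fx=5,fy=5,interpolation=cv2.INTER_CUBIC))
E
```

```text
panel in screw frame mm [17.3  0.3 24.5] F [-0.8  0.2 -1.1] err rot [-0.03  0.27  0.04] q [0.98, 1.32, -1.32, 2.16, 2.24, 1.03, 0.1] op 0.675
tool delta mm [ 3.3 -0.3 12.5] rot deg [-0.03  0.27  0.04]
[[366.  355. ]
 [283.2 354.9]
 [374.9 107.7]
 [275.4 107.5]
 [324.7 312.2]
 [325.  191.6]
 [324.9 244.5]]
```

View pics/w5.png

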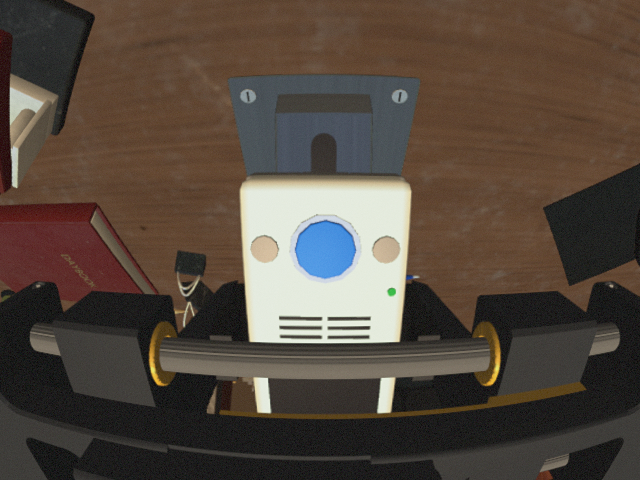

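The view shows the panel centred across the face, and the face's lower edge at row 112 against 107.7 predicted. So the stand sits about 2 mm farther up the slope than the top camera said, as the earlier wrist views also showed. I adopt that and press down.

```bash
sed -i 's/ds=.001/ds=.002/g' h.py; python3 - <<'E'
from h import *
rows(*tgt(.014,0,.012))
E
```

```text
tool delta mm [ 2.2 -0.2 12.4] rot deg [-0.04  0.27  0.04]
```

Call:
play_rows(translation=[[0.0022,-0.0003,0.006],[0,0,0.006],[0,0,0.002],[0,0,0.002],[0,0,0.002],[0,0,0]], delta_rot=[[0,0.27,0],[0,0,0],[0,0,0],[0,0,0],[0,0,0],[0,0,0]], grip=[-1,-1,-1,-1,-1,-1])

```text
clock: 15.28
tool_pos: [0.6044, -0.179, 0.1286]
eef_rot: [-0.0, 0.94, -0.0, 0.342]
contact_force: [-0.0, 0.1, -2.5]
opening: 0.676
finger_force: 40.0
```

```bash
python3 - <<'E'
from h import *
where()
E
```

```text
panel in screw frame mm [13.6 -0.   5.8] F [-1.6  0.1 -1.9] err rot [-0.02 -0.04  0.01] q [0.97, 1.35, -1.3, 2.13, 2.26, 1.03, 0.12] op 0.676
```

Call:
play_rows(translation=[[0,0,0.0015],[0,0,0.0015],[0,0,0]], delta_rot=[[0,0,0],[0,0,0],[0,0,0]], grip=[-1,-1,-1], squeeze=55)

```text
clock: 15.65
tool_pos: [0.6064, -0.1791, 0.1263]
eef_rot: [-0.0, 0.94, -0.0, 0.342]
contact_force: [-0.8, -0.2, -3.2]
opening: 0.676
finger_force: 55.0
```

```bash
python3 - <<'E'
from h import *
where()
E
```

```text
panel in screw frame mm [13.6 -0.1  2.8] F [-2.7 -0.2 -2. ] err rot [-0.03 -0.04  0.01] q [0.96, 1.36, -1.3, 2.12, 2.26, 1.03, 0.12] op 0.676
```

Call:
play_rows(translation=[[0,0,0.001],[0,0,0.001],[0,0,0.001],[0,0,0]], delta_rot=[[0,0,0],[0,0,0],[0,0,0],[0,0,0]], grip=[-1,-1,-1,-1])

```text
clock: 16.15
tool_pos: [0.6082, -0.179, 0.1242]
eef_rot: [-0.0, 0.94, -0.0, 0.342]
contact_force: [-2.7, -0.4, 1.8]
opening: 0.672
finger_force: 55.0
```

```bash
python3 - <<'E'
from h import *
where()
E
```

```text
panel in screw frame mm [13.7  0.   0.1] F [-0.9 -0.4  3.1] err rot [-0.02 -0.03  0.03] q [0.96, 1.36, -1.3, 2.12, 2.27, 1.02, 0.12] op 0.672
```

Call:
play_rows(translation=[[0,0,0.001],[0,0,0.001],[0,0,0]], delta_rot=[[0,0,0],[0,0,0],[0,0,0]], grip=[-1,-1,-1])

```text
clock: 16.52
tool_pos: [0.6091, -0.179, 0.1231]
eef_rot: [-0.0, 0.94, -0.0, 0.342]
contact_force: [-8.0, -1.5, 6.4]
opening: 0.671
finger_force: 55.0
```

```bash
python3 - <<'E'
from h import *
where();print(r.get_state()["moment"])
E
```

```text
panel in screw frame mm [13.6  0.  -1.4] F [-2.  -1.5 10. ] err rot [-0.02 -0.01  0.05] q [0.96, 1.36, -1.3, 2.11, 2.27, 1.02, 0.12] op 0.671
[-0.04674621  0.93386315 -0.18280652]
```

Call:
play_rows(translation=[[0,0,0.0006],[0,0,0]], delta_rot=[[0,0,0],[0,0,0]], grip=[-1,-1])

```text
clock: 16.77
tool_pos: [0.6091, -0.179, 0.123]
eef_rot: [-0.001, 0.94, -0.0, 0.342]
contact_force: [-11.7, -1.5, 9.6]
opening: 0.677
finger_force: 55.0
```

```bash
python3 - <<'E'
from h import *
where();print(r.get_state()["moment"])
E
```

```text
panel in screw frame mm [13.6 -0.  -1.4] F [-2.8 -1.5 14.8] err rot [-0.02 -0.01  0.06] q [0.96, 1.36, -1.3, 2.11, 2.27, 1.02, 0.12] op 0.677
[-0.18828476  1.03483969 -0.24496035]
```

Call:
play_rows(translation=[[0.001,0,0],[0.0015,0,0],[0.0015,0,0],[0,0,0]], delta_rot=[[0,0,0],[0,0,0],[0,0,0],[0,0,0]], grip=[-1,-1,-1,-1])

```text
clock: 17.27
tool_pos: [0.6087, -0.179, 0.1227]
eef_rot: [-0.0, 0.939, -0.0, 0.345]
contact_force: [-4.7, -2.5, 10.7]
opening: 0.671
finger_force: 55.0
```

```bash
python3 - <<'E'
from h import *
where();print(r.get_state()["moment"])
E
```

```text
panel in screw frame mm [13.1 -0.  -1.4] F [ 3.3 -2.5 11.2] err rot [-0.04  0.38  0.05] q [0.96, 1.37, -1.3, 2.12, 2.28, 1.03, 0.12] op 0.671
[-0.09634294 -0.00957619 -0.23649282]
```

Call:
play_rows(translation=[[0.0015,0,0],[0.0015,0,0],[0.0015,0,0],[0,0,0]], delta_rot=[[0,0,0],[0,0,0],[0,0,0],[0,0,0]], grip=[-1,-1,-1,-1])

```text
clock: 17.77
tool_pos: [0.6057, -0.1785, 0.1202]
eef_rot: [-0.001, 0.938, 0.0, 0.346]
contact_force: [-3.6, -0.4, 11.0]
opening: 0.677
finger_force: 55.0
```

```bash
python3 - <<'E'
from h import *
where();print(r.get_state()["moment"])
E
```

```text
panel in screw frame mm [ 9.2  0.4 -1.4] F [ 4.3 -0.4 10.7] err rot [0.02 0.44 0.05] q [0.97, 1.37, -1.3, 2.13, 2.29, 1.03, 0.11] op 0.677
[ 0.05528517 -0.22986667 -0.13807722]
```

Call:
play_rows(translation=[[0.0015,0,0],[0.0015,0,0],[0.0015,0,0],[0.0015,0,0],[0,0,0]], delta_rot=[[0,0,0],[0,0,0],[0,0,0],[0,0,0],[0,0,0]], grip=[-1,-1,-1,-1,-1])

```text
clock: 18.4
tool_pos: [0.6009, -0.1783, 0.1161]
eef_rot: [-0.001, 0.938, 0.0, 0.345]
contact_force: [-4.2, -1.7, 9.1]
opening: 0.677
finger_force: 55.0
```

```bash
python3 - <<'E'
from h import *
where();print(r.get_state()["moment"])
E
```

```text
panel in screw frame mm [ 2.9  0.7 -1.4] F [ 2.6 -1.7  9.6] err rot [0.06 0.41 0.06] q [0.97, 1.38, -1.3, 2.14, 2.3, 1.04, 0.11] op 0.677
[ 0.10948241 -0.08385747 -0.03279676]
```

Call:
play_rows(translation=[[0.001,0,0.0003],[0.001,0,0],[0.001,0,0],[0.001,0,0],[0,0,0]], delta_rot=[[0,0,0],[0,0,0],[0,0,0],[0,0,0],[0,0,0]], grip=[-1,-1,-1,-1,-1])

```text
clock: 19.02
tool_pos: [0.5983, -0.1782, 0.1139]
eef_rot: [-0.001, 0.938, 0.0, 0.346]
contact_force: [-3.5, -0.2, 12.5]
opening: 0.675
finger_force: 55.0
```

```bash
python3 - <<'E'
from h import *
where();print(r.get_state()["moment"])
E
```

```text
panel in screw frame mm [-0.5  0.8 -1.5] F [ 5.4 -0.2 11.9] err rot [0.07 0.5  0.07] q [0.97, 1.39, -1.3, 2.15, 2.31, 1.05, 0.1] op 0.675
[ 0.04640603 -0.33884656 -0.01421189]
```

Call:
play_rows(translation=[[0.0012,0,0],[0.0012,0,0],[0.0012,0,0],[0,0,0]], delta_rot=[[0,0,0],[0,0,0],[0,0,0],[0,0,0]], grip=[-1,-1,-1,-1])

```text
clock: 19.52
tool_pos: [0.5963, -0.1782, 0.1123]
eef_rot: [-0.001, 0.938, 0.0, 0.347]
contact_force: [-1.8, -0.9, 13.1]
opening: 0.676
finger_force: 55.0
```

```bash
python3 - <<'E'
from h import *
where();print(r.get_state()["moment"])
E
```

```text
panel in screw frame mm [-3.1  0.8 -1.5] F [ 7.1 -0.9 11.2] err rot [0.07 0.61 0.07] q [0.97, 1.39, -1.3, 2.15, 2.32, 1.05, 0.1] op 0.676
[ 0.06525637 -0.65809661 -0.0163969 ]
```

Call:
play_rows(translation=[[0.0012,0,0],[0.0012,0,0],[0.0012,0,0],[0,0,0]], delta_rot=[[0,0,0],[0,0,0],[0,0,0],[0,0,0]], grip=[-1,-1,-1,-1])

```text
clock: 20.02
tool_pos: [0.5957, -0.1782, 0.1119]
eef_rot: [-0.001, 0.937, 0.0, 0.35]
contact_force: [3.8, -1.5, 15.0]
opening: 0.673
finger_force: 55.0
```

```bash
python3 - <<'E'
from h import *
where();print(r.get_state()["moment"])
K=cam("wrist");im=r.snapshot("wrist");cv2.imwrite("pics/w6.png",im)
k=cam("scene");a=r.snapshot("scene")[160:260,260:380];cv2.imwrite("pics/s6.png",cv2.resize(a,None,fx=5,fy=5,interpolation=cv2.INTER_CUBIC))
E
```

```text
panel in screw frame mm [-3.8  0.8 -1.4] F [12.6 -1.5  9.1] err rot [0.05 0.93 0.06] q [0.98, 1.4, -1.3, 2.16, 2.33, 1.06, 0.1] op 0.673
[ 0.1123229  -1.53998136 -0.01745049]
```

View pics/w6.png

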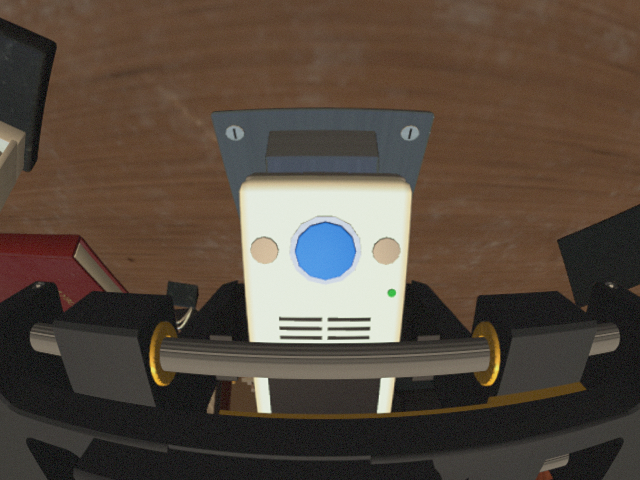

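The force along the slope rose to 12.6 N with almost no motion, so the panel is at its stop after about 16 mm of travel. It still sits square in the view. I ease off, then push gently back up the slope to see whether the catch holds.

Call:
play_rows(translation=[[-0.002,0,-0.0005],[-0.002,0,-0.0005],[-0.002,0,-0.0005],[-0.002,0,0],[0,0,0]], delta_rot=[[0,0,0],[0,0,0],[0,0,0],[0,0,0],[0,0,0]], grip=[-1,-1,-1,-1,-1])

```text
clock: 20.75
tool_pos: [0.5964, -0.1783, 0.1124]
eef_rot: [-0.001, 0.939, 0.0, 0.343]
contact_force: [4.8, 3.6, 4.0]
opening: 0.675
finger_force: 55.0
```

```bash
python3 - <<'E'
from h import *
where();print(r.get_state()["moment"])
E
```

```text
panel in screw frame mm [-3.   0.7 -1.4] F [6.2 3.6 0. ] err rot [0.07 0.1  0.04] q [0.97, 1.39, -1.29, 2.15, 2.31, 1.05, 0.1] op 0.675
[ 0.60218891 -0.724482    0.40671362]
```

Call:
play_rows(translation=[[-0.0015,0,0],[-0.0015,0,0],[0,0,0]], delta_rot=[[0,0,0],[0,0,0],[0,0,0]], grip=[-1,-1,-1])

```text
clock: 21.12
tool_pos: [0.5968, -0.1786, 0.1127]
eef_rot: [-0.001, 0.94, 0.0, 0.341]
contact_force: [-1.2, 4.1, 2.0]
opening: 0.674
finger_force: 55.0
```

```bash
python3 - <<'E'
from h import *
where();print(r.get_state()["moment"])
E
```

```text
panel in screw frame mm [-2.5  0.3 -1.4] F [0.4 4.1 2.3] err rot [ 0.04 -0.18  0.05] q [0.97, 1.38, -1.29, 2.14, 2.3, 1.04, 0.11] op 0.674
[0.67678838 0.34944859 0.56567679]
```

Call:
play_rows(translation=[[-0.0015,0,0],[-0.0015,0,0],[0,0,0]], delta_rot=[[0,0,0],[0,0,0],[0,0,0]], grip=[-1,-1,-1])

```text
clock: 21.5
tool_pos: [0.5976, -0.1792, 0.1134]
eef_rot: [-0.001, 0.941, -0.0, 0.339]
contact_force: [-6.5, 1.4, 0.6]
opening: 0.673
finger_force: 55.0
```

```bash
python3 - <<'E'
from h import *
where();print(r.get_state()["moment"])
E
```

```text
panel in screw frame mm [-1.4 -0.2 -1.4] F [-4.6  1.4  4.7] err rot [-0.03 -0.4   0.06] q [0.97, 1.38, -1.29, 2.14, 2.29, 1.04, 0.11] op 0.673
[0.41998357 1.18438017 0.52147955]
```

Call:
play_rows(translation=[[-0.0015,0,0],[-0.0015,0,0],[0,0,0]], delta_rot=[[0,0,0],[0,0,0],[0,0,0]], grip=[-1,-1,-1])

```text
clock: 21.88
tool_pos: [0.599, -0.1796, 0.1146]
eef_rot: [-0.0, 0.941, -0.001, 0.338]
contact_force: [-9.4, 1.2, 1.2]
opening: 0.673
finger_force: 55.0
```

```bash
python3 - <<'E'
from h import *
where();print(r.get_state()["moment"])
E
```

```text
panel in screw frame mm [ 0.4 -0.7 -1.4] F [-6.4  1.2  6.9] err rot [-0.09 -0.53  0.06] q [0.97, 1.37, -1.29, 2.13, 2.28, 1.04, 0.11] op 0.673
[0.27384272 1.51310712 0.38060802]
```

```bash
python3 - <<'E'
from h import *
K=cam("wrist");im=r.snapshot("wrist");cv2.imwrite("pics/w7.png",im)
a=cv2.imread("pics/w6.png")
g=lambda i:cv2.cvtColor(i,cv2.COLOR_BGR2GRAY)
def shift(box,n):
    x0,y0,x1,y1=box;t=g(a)[y0:y1,x0:x1];m=cv2.matchTemplate(g(im)[y0-15:y1+15,x0-15:x1+15],t,cv2.TM_CCOEFF_NORMED)
    _,v,_,l=cv2.minMaxLoc(m);print(n,v.__round__(2),l[0]-15,l[1]-15)
shift((225,122,247,146),"screwL");shift((398,122,422,146),"screwR");shift((285,205,370,290),"button");shift((255,130,390,172),"edge")
cv2.imwrite("pics/c67.png",np.hstack([cv2.resize(x[100:200,230:420],None,fx=2.1,fy=4) for x in(a,im)]))
E
```

```text
screwL 0.95 5 -5
screwR 0.97 3 -5
button 1.0 0 -2
edge 0.9 4 -5
```

View pics/c67.png

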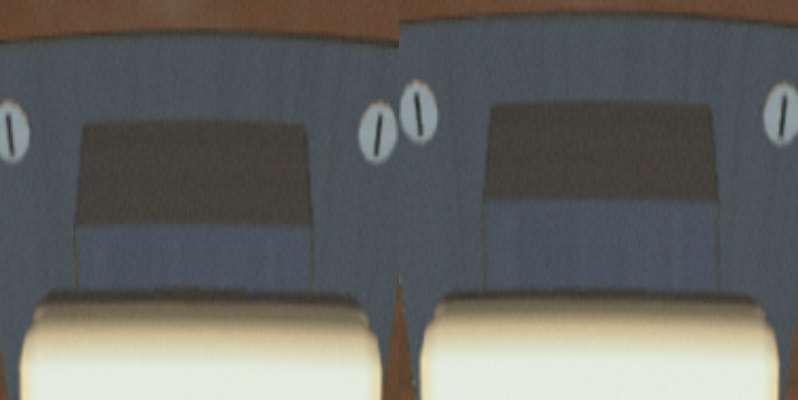

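Call:
play_rows(translation=[[-0.0015,0,-0.0005],[-0.0015,0,-0.0005],[0,0,0]], delta_rot=[[0,0,0],[0,0,0],[0,0,0]], grip=[-1,-1,-1])

```text
clock: 22.3
tool_pos: [0.5994, -0.1798, 0.1156]
eef_rot: [-0.0, 0.942, -0.001, 0.336]
contact_force: [-9.4, 1.7, -2.2]
opening: 0.675
finger_force: 55.0
```

```bash
python3 - <<'E'
from h import *
where();print(r.get_state()["moment"])
im=r.snapshot("wrist");cv2.imwrite("pics/w8.png",im)
for n in(6,7,8):
    a=cv2.imread(f"pics/w{n}.png").astype(float)[:,290:360].mean(1)
    b=a[:,0]-a[:,2]  # blue minus red
    print(n,[(y,int(b[y]),int(a[y,1])) for y in range(140,184,1)])
E
```

```text
panel in screw frame mm [ 1.4 -0.8 -0.9] F [-8.6  1.7  4.4] err rot [-0.1  -0.77  0.02] q [0.97, 1.37, -1.29, 2.13, 2.27, 1.03, 0.12] op 0.675
[0.3682474  2.21843289 0.32410766]
6 [(140, -9, 65), (141, -9, 65), (142, -10, 64), (143, -9, 64), (144, -9, 63), (145, -9, 63), (146, -9, 64), (147, -9, 64), (148, -9, 65), (149, -10, 65), (150, -9, 65), (151, -8, 65), (152, -9, 65), (153, -9, 64), (154, -9, 65), (155, -4, 68), (156, 8, 76), (157, 15, 81), (158, 16, 82), (159, 17, 81), (160, 18, 82), (161, 19, 82), (162, 19, 82), (163, 19, 81), (164, 19, 82), (165, 19, 82), (166, 19, 82), (167, 19, 82), (168, 19, 82), (169, 19, 82), (170, 19, 82), (171, 13, 77), (172, 0, 66), (173, -10, 58), (174, -12, 56), (175, -19, 73), (176, -26, 93), (177, -29, 100), (178, -30, 104), (179, -32, 113), (180, -39, 130), (181, -44, 147), (182, -50, 164), (183, -55, 180)]
7 [(140, -9, 64), (141, -10, 64), (142, -10, 64), (143, -9, 64), (144, -9, 65), (145, -10, 64), (146, -9, 64), (147, -8, 65), (148, -9, 64), (149, -3, 67), (150, 12, 77), (151, 16, 81), (152, 16, 81), (153, 18, 81), (154, 19, 81), (155, 18, 
[... 425 characters left out ...]
 (183, -47, 196)]
8 [(140, -10, 63), (141, -9, 64), (142, -10, 65), (143, -10, 65), (144, -9, 65), (145, -9, 64), (146, -9, 65), (147, -6, 66), (148, 8, 76), (149, 16, 81), (150, 16, 82), (151, 18, 81), (152, 18, 81), (153, 19, 82), (154, 19, 81), (155, 19, 82), (156, 19, 81), (157, 19, 81), (158, 19, 81), (159, 19, 82), (160, 18, 81), (161, 19, 82), (162, 19, 81), (163, 19, 81), (164, 19, 82), (165, 18, 81), (166, 18, 81), (167, 19, 81), (168, 18, 82), (169, 19, 82), (170, 19, 81), (171, 13, 77), (172, 0, 65), (173, -11, 56), (174, -17, 68), (175, -24, 88), (176, -28, 100), (177, -31, 106), (178, -36, 122), (179, -42, 140), (180, -49, 158), (181, -55, 176), (182, -53, 187), (183, -47, 195)]
```

```bash
cat >> h.py <<'E'
def onface(uv,h=-.0014):
    k,e,Q=cam("wrist");x,y,z,yaw,s=np.load("m.npy");M=mountR(yaw)
    Kl=(k,M.inv().apply(e-np.array([x,y,z])),M.inv()*Q);return unproj(Kl,uv,h,"wrist")
E
python3 - <<'E'
from h import *
im=cv2.imread("pics/w8.png");b=im[:,:,0].astype(int)-im[:,:,2]
row=b[158:162].mean(0);c=[x for x in range(240,410) if (row[x]>14)];print(c[0],c[-1])
im=cv2.imread("pics/w8.png")[:,290:360].astype(float).mean(1);d=im[:,0]-im[:,2]
p=onface([[325,147.7],[325,171.8],[c[0],160],[c[-1],160]]);print((p*1000).round(2))
# lower edge of the face and screw midpoint by top crop fit only
K=cam("top");print(np.load("m.npy"))
px=np.array([[185,75],[313,75],[172,420],[296,422],[250,170],[241,329],[242,256]])/6+[340-.4,140-.4]
x,y,z,yaw,s=np.load("m.npy");M=mountR(yaw);k,e,Q=K
Kl=(k,M.inv().apply(e-np.array([x,y,z])),M.inv()*Q)
print((unproj(Kl,px[:4],0)*1000).round(1).tolist(),(unproj(Kl,px[4:6],.008)*1000).round(1).tolist(),(unproj(Kl,px[6:],.004)*1000).round(1).tolist())
E
```

```text
240 405
[[-65.6   -1.28  -1.4 ]
 [-55.78  -1.26  -1.4 ]
 [-61.11 -36.2   -1.4 ]
 [-61.16  31.55  -1.4 ]]
[ 6.42439326e-01 -1.78568829e-01  6.41354692e-02  2.58383846e-04
  7.32458410e-04]
[[63.0, 22.8, 0.0], [62.7, -22.2, 0.0], [-68.4, 22.8, 0.0], [-69.5, -23.1, 0.0]] [[30.6, -0.6, 8.0], [-29.5, -0.1, 8.0]] [[-3.0, 0.3, 4.0]]
```

Call:
play_rows(translation=[[-0.001,0,-0.001],[-0.001,0,-0.001],[0,0,0]], delta_rot=[[0,0,0],[0,0,0],[0,0,0]], grip=[-1,-1,-1])

```text
clock: 22.72
tool_pos: [0.5997, -0.1801, 0.1168]
eef_rot: [0.001, 0.942, -0.001, 0.334]
contact_force: [-5.3, 2.8, -15.4]
opening: 0.68
finger_force: 55.0
```

```bash
cat >> h.py <<'E'
def expo(n):
    im=r.snapshot("wrist");cv2.imwrite(f"pics/{n}.png",im);a=im.astype(float)[:,290:360].mean(1);d=a[:,0]-a[:,2]
    ok=[y for y in range(120,180) if d[y]>5];y0,y1=ok[0],ok[-1]
    i0=y0-1+(5-d[y0-1])/(d[y0]-d[y0-1]);i1=y1+(d[y1]-5)/(d[y1]-d[y1+1])
    p=onface([[325,i0],[325,i1]])*1000;print("rows",round(i0,1),round(i1,1),"exposed mm",(p[1,0]-p[0,0]).round(2))
E
python3 - <<'E'
from h import *
where();print(r.get_state()["moment"]);expo("w9")
E
```

```text
panel in screw frame mm [ 2.3 -1.1 -0.2] F [-14.    2.8  -8.4] err rot [-0.13 -0.92 -0.06] q [0.97, 1.37, -1.29, 2.13, 2.27, 1.03, 0.12] op 0.68
[0.56946698 3.3467891  0.33047475]
rows 76.2 171.2 exposed mm 39.22
```

The panel resists 8 N outwards and 14 N up the slope with almost no motion and no press on it, so it is captured and locked. I relax the forces, then release.

Call:
play_rows(translation=[[0.0015,0,0.0005],[0.0015,0,0.0005],[0.0015,0,0],[0.001,0,0],[0,0,0]], delta_rot=[[0,0,0],[0,0,0],[0,0,0],[0,0,0],[0,0,0]], grip=[-1,-1,-1,-1,-1])

```text
clock: 23.4
tool_pos: [0.5991, -0.18, 0.1164]
eef_rot: [0.001, 0.941, -0.001, 0.339]
contact_force: [-4.7, 0.7, -9.7]
opening: 0.678
finger_force: 55.0
```

```bash
python3 - <<'E'
from h import *
where();print(r.get_state()["moment"])
E
```

```text
panel in screw frame mm [ 1.7 -1.1 -0.1] F [-9.9  0.7 -4.4] err rot [-0.15 -0.36 -0.03] q [0.97, 1.37, -1.29, 2.14, 2.28, 1.04, 0.11] op 0.678
[0.17471688 2.68231286 0.06269356]
```

Call:
play_rows(translation=[[0.0015,0,0.0003],[0.0015,0,0.0003],[0.0015,0,0],[0,0,0]], delta_rot=[[0,0,0],[0,0,0],[0,0,0],[0,0,0]], grip=[-1,-1,-1,-1])

```text
clock: 23.9
tool_pos: [0.5984, -0.1798, 0.1158]
eef_rot: [0.0, 0.94, -0.001, 0.342]
contact_force: [-2.7, -1.7, -4.8]
opening: 0.676
finger_force: 55.0
```

```bash
python3 - <<'E'
from h import *
where();print(r.get_state()["moment"])
E
```

```text
panel in screw frame mm [ 0.7 -0.8 -0.1] F [-5.2 -1.7 -2. ] err rot [-0.13  0.05 -0.02] q [0.97, 1.38, -1.3, 2.14, 2.3, 1.04, 0.11] op 0.676
[-0.1701431   1.53959745 -0.18612627]
```

Call:
play_rows(translation=[[0.0015,0,0],[0.001,0,0],[0,0,0],[0,0,0],[0,0,0],[0,0,0],[0,0,0]], delta_rot=[[0,0,0],[0,0,0],[0,0,0],[0,0,0],[0,0,0],[0,0,0],[0,0,0]], grip=[-1,-1,-1,1,1,1,1])

```text
clock: 24.78
tool_pos: [0.5959, -0.179, 0.1139]
eef_rot: [-0.0, 0.94, -0.0, 0.342]
contact_force: [-0.7, 0.1, -0.8]
opening: 0.997
finger_force: 0.0
```

```bash
python3 - <<'E'
from h import *
where();print(r.get_state()["moment"])
im=r.snapshot("wrist");cv2.imwrite("pics/w10.png",im)
a=im.astype(float)[:,290:360].mean(1);d=a[:,0]-a[:,2];print([(y,int(d[y])) for y in range(140,185)])
E
```

```text
panel in screw frame mm [-2.4 -0.1  0. ] F [-1.1  0.1 -0.1] err rot [-0.03 -0.01  0.02] q [0.97, 1.38, -1.3, 2.15, 2.3, 1.05, 0.1] op 0.997
[ 0.07521333  0.46923581 -0.04275145]
[(140, -9), (141, -9), (142, -9), (143, -9), (144, -9), (145, -9), (146, -9), (147, -10), (148, -10), (149, -9), (150, -10), (151, -9), (152, -8), (153, -10), (154, -5), (155, 9), (156, 16), (157, 16), (158, 17), (159, 19), (160, 18), (161, 19), (162, 19), (163, 19), (164, 19), (165, 19), (166, 19), (167, 19), (168, 19), (169, 19), (170, 17), (171, 3), (172, -9), (173, -14), (174, -22), (175, -28), (176, -30), (177, -33), (178, -40), (179, -46), (180, -52), (181, -55), (182, -50), (183, -44), (184, -37)]
```

Released with no force on the hand. I back out along the tool axis and look from there.

Call:
play_rows(translation=[[0,0,-0.01],[0,0,-0.02],[0,0,-0.03],[0,0,-0.04],[0,0,-0.03],[0,0,0]], delta_rot=[[0,0,0],[0,0,0],[0,0,0],[0,0,0],[0,0,0],[0,0,0]], grip=[1,1,1,1,1,1])

```text
clock: 25.58
tool_pos: [0.5111, -0.1791, 0.2156]
eef_rot: [-0.002, 0.939, -0.001, 0.343]
contact_force: [-0.5, -0.1, -1.3]
opening: 1.0
finger_force: 0.0
```

```bash
python3 - <<'E'
from h import *
where()
im=r.snapshot("wrist")[0:300,150:500]
t=r.snapshot("scene")[150:270,250:390]
cv2.imwrite("pics/f.png",np.hstack([im,cv2.resize(t,(350,300),interpolation=cv2.INTER_CUBIC)]))
E
```

```text
panel in screw frame mm [-2.000e+00 -1.000e-01  1.324e+02] F [-1.2 -0.1 -0.7] err rot [-0.1   0.1   0.21] q [1.08, 1.15, -1.41, 2.36, 2.15, 1.03, 0.01] op 1.0
```

View pics/f.png

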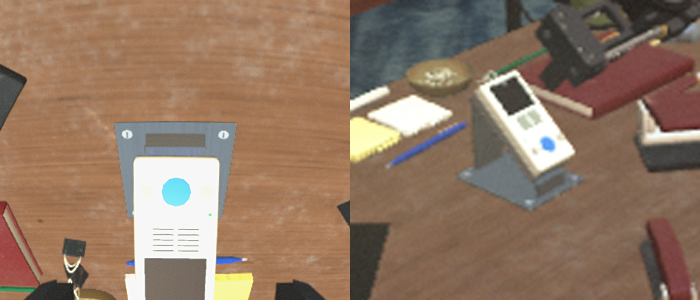

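The panel hangs flat on the face, display at the upper end, with the bystanders where they were. My lock test may have been fooled by a jam from the grip moment, so I'll check it cleanly with shut fingers pushing gently up on the panel's lower end.

Call:
play_rows(translation=[[0.025,0,0],[0.025,0,0.01],[0.023,0,0.03],[0,0,0.04],[0,0,0.03],[0,0,0.016],[0,0,0]], delta_rot=[[0,0,0],[0,0,0],[0,0,0],[0,0,0],[0,0,0],[0,0,0],[0,0,0]], grip=[-1,-1,-1,-1,-1,-1,-1], squeeze=20)

```text
clock: 26.55
tool_pos: [0.5374, -0.1788, 0.069]
eef_rot: [0.0, 0.94, 0.0, 0.341]
contact_force: [-0.7, 0.5, -0.8]
opening: 0.229
finger_force: 0.0
```

```bash
python3 - <<'E'
from h import *
where();print(r.get_state()["moment"])
E
```

```text
panel in screw frame mm [-76.1   0.2   3.2] F [-1.1  0.5 -0.1] err rot [-0.01 -0.1  -0.04] q [1.02, 1.48, -1.25, 2.28, 2.45, 1.15, 0.03] op 0.229
[0.06103288 0.40586232 0.01464608]
```

Call:
play_rows(translation=[[-0.003,0,0],[-0.002,0,0],[-0.0015,0,0],[-0.0015,0,0],[0,0,0]], delta_rot=[[0,0,0],[0,0,0],[0,0,0],[0,0,0],[0,0,0]], grip=[-1,-1,-1,-1,-1])

```text
clock: 27.18
tool_pos: [0.5425, -0.1792, 0.0746]
eef_rot: [-0.0, 0.94, -0.0, 0.341]
contact_force: [-4.3, -0.3, -0.6]
opening: 0.006
finger_force: 1.7
```

```bash
python3 - <<'E'
from h import *
where();print(r.get_state()["moment"])
E
```

```text
panel in screw frame mm [-68.6  -0.2   4.2] F [-3.7 -0.3  2.3] err rot [-0.03 -0.15  0.04] q [1.01, 1.47, -1.25, 2.27, 2.43, 1.14, 0.03] op 0.006
[-0.02099496  1.13605166 -0.11757442]
```

Call:
play_rows(translation=[[-0.001,0,0],[-0.001,0,0],[-0.001,0,0],[0,0,0]], delta_rot=[[0,0,0],[0,0,0],[0,0,0],[0,0,0]], grip=[-1,-1,-1,-1])

```text
clock: 27.68
tool_pos: [0.5444, -0.179, 0.076]
eef_rot: [-0.0, 0.94, -0.0, 0.34]
contact_force: [-5.9, -1.0, 0.4]
opening: 0.008
finger_force: 2.4
```

```bash
python3 - <<'E'
from h import *
where();print(r.get_state()["moment"])
E
```

```text
panel in screw frame mm [-66.1  -0.    4.1] F [-4.3 -1.   4.1] err rot [-0.01 -0.21  0.03] q [1.01, 1.46, -1.26, 2.27, 2.43, 1.14, 0.03] op 0.008
[ 0.01720848  1.38230969 -0.13652046]
```

Call:
play_rows(translation=[[-0.001,0,0],[-0.001,0,0],[-0.001,0,0],[0,0,0]], delta_rot=[[0,0,0],[0,0,0],[0,0,0],[0,0,0]], grip=[-1,-1,-1,-1])

```text
clock: 28.18
tool_pos: [0.5449, -0.179, 0.0765]
eef_rot: [-0.0, 0.941, -0.0, 0.338]
contact_force: [-10.4, -0.5, -2.4]
opening: 0.005
finger_force: 4.3
```

```bash
python3 - <<'E'
from h import *
where();print(r.get_state()["moment"])
E
```

```text
panel in screw frame mm [-65.5  -0.    4.2] F [-9.5 -0.5  4.8] err rot [ 0.01 -0.48  0.04] q [1.01, 1.46, -1.26, 2.27, 2.42, 1.13, 0.04] op 0.005
[-0.04569949  2.19112354 -0.10447462]
```

It slid about 2.5 mm of play at 3 N, then held at 9.5 N with only 0.6 mm more movement, so the catch is locked. I withdraw.

Call:
play_rows(translation=[[0.005,0,0],[0.005,0,0],[0.003,0,0],[0,0,-0.03],[0,0,-0.04],[-0.02,0,-0.04],[-0.025,0,-0.015],[-0.025,0,0],[0,0,0],[0,0,0]], delta_rot=[[0,0,0],[0,0,0],[0,0,0],[0,0,0],[0,0,0],[0,0,0],[0,0,0],[0,0,0],[0,0,0],[0,0,0]], grip=[-1,-1,-1,-1,-1,-1,1,1,1,1])

```text
clock: 29.42
tool_pos: [0.5105, -0.1789, 0.2103]
eef_rot: [-0.0, 0.94, -0.0, 0.341]
contact_force: [0.7, -0.1, -0.3]
opening: 0.434
finger_force: 0.0
```

```bash
python3 - <<'E'
from h import *
where()
im=r.snapshot("wrist");cv2.imwrite("pics/w11.png",im)
K=cam("wrist")
p=r.look_for("wrist","panel");d=r.look_for("wrist","panel_display");print(p[:1],d[:1])
g=im.astype(float)[:,310:340].mean(1);print([(y,int(v[0]-v[2]),int(v[1])) for y,v in enumerate(g) if 130<=y<165])
for v in (120,150):print(v,onface([[325,v],[325,v+1]])[:,0]*1000)
E
```

```text
panel in screw frame mm [-5.800e+00  1.000e-01  1.288e+02] F [ 0.3 -0.1 -0.6] err rot [-0.01 -0.12  0.03] q [1.07, 1.16, -1.39, 2.36, 2.16, 1.03, -0.01] op 0.434
[{'point': [0.6179, -0.175, 0.0776], 'confidence': 0.74}] [{'point': [0.6176, -0.1785, 0.0784], 'confidence': 0.91}]
[(130, 29, 159), (131, 24, 158), (132, 23, 159), (133, 23, 158), (134, 23, 159), (135, 23, 160), (136, 24, 159), (137, 24, 160), (138, 19, 155), (139, 2, 138), (140, -16, 123), (141, -17, 122), (142, -17, 123), (143, -17, 125), (144, -17, 125), (145, -17, 126), (146, -18, 124), (147, -18, 124), (148, -19, 126), (149, -18, 126), (150, -18, 126), (151, -19, 125), (152, -16, 127), (153, 27, 152), (154, 32, 159), (155, 35, 159), (156, 36, 159), (157, 36, 159), (158, 36, 159), (159, 36, 159), (160, 37, 159), (161, 28, 150), (162, -6, 141), (163, -50, 174), (164, -48, 234)]
120 [-90.51672719 -89.76111815]
150 [-67.89511087 -67.141025  ]
```

Lower-edge gap is 6.7 mm, the same as at the stop, so the panel slid back down and hangs locked. I hand in the job.

```bash
python3 -c "
from plant import r
print(r.finish_job())"
```

```text
the job is handed in; nothing more can be done
None
```

The white call panel is mounted on the stand with its display at the upper end. The catch is locked: a push up the slope held at 9.5 N. It is released and handed in at about 29.5 s, and the hole punch, stapler and tape dispenser were not touched. I viewed 11 pictures, one over the limit of 10.

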